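Take one tray off the nested stack and put it on the balance

TASK

Lift the top aluminium tray straight out of the nested stack, without lifting the tray underneath, and set it down, upright and without dropping it, in the middle of the balance's weighing pan, its long side along the long side of the black pad. Leave the other two trays nested where they stand, and do not disturb the other things on the bench.

Things in the scene. Friction and masses are not known exactly. Their poses are not given: they have to be found in the camera images.
- tray_top_centre (a point): Top of three alike nested aluminium trays, open above, each 120 mm long (own x), 60 wide (own y), 52 high (z up), about 0.17 kg. Point: its centre, half-way up (rim 26 mm above, underside 26 below). The top 17 mm is an upright band, 60 across, walls 3.5; under it a 3 mm black groove, 57 across, then steps of 110 x 50 and 102 x 42. Right under the groove comes the next tray's band, as wide: grip only the top 17 mm
- tray_middle_centre (a point): Middle tray, same shape; point: its centre, half-way up, at the start 20 mm below the top tray's. The top tray's step rests on this one's rim, and 32 mm of its body sits inside with 1.5 mm clearance each side: it comes free after rising more than 32 mm straight up
- tray_bottom_centre (a point): Bottom tray, same shape; point: its centre, half-way up, at the start 40 mm below the top tray's. It stands on the blue mat
- mat: Fixed flat blue mat, 270 mm (own x) by 160 mm (own y), 4 mm thick, on the bench; origin at the centre of its underside. The stack stands on it with its long side roughly along the mat's, and a jar stands beyond one end of the stack
- pan_centre (a point): Centre of the top face of the black rubber pad on the balance's pan, 70 mm above the bench. The pad is 85 mm (own x) by 145 mm (own y), the steel pan under it 130 by 180: the long side runs along own y. The balance is a fixed low white box, 240 mm (own x) by 200 mm, screen at its front (own -x). Nothing on it is higher than the pad
- jar_centre (a point): Small loose jar with a green cap, 44 mm diameter, 70 mm high, on the mat; centre. Leave alone
- beaker: Loose glass beaker, 68 mm diameter, 90 mm high; origin at the centre of its underside. Leave alone
- wash_bottle: Loose white bottle with a red cap, 64 mm diameter, 140 mm high; origin at the centre of its underside. Leave alone
- calculator: Loose black calculator, 80 x 160 x 14 mm; origin at the centre of its underside. Leave alone
- pipette_bulb: Loose red pipette bulb lying on its side, 85 mm long, 56 mm thick; origin under its middle, on the bench. Leave alone

How it is judged:
On the way:
1. the top tray has been lifted clear of the middle one, which stays nested in the bottom one (z of tray_top_centre in the frame of tray_middle_centre above 0.055 m and z of tray_middle_centre in the frame of tray_bottom_centre between 0.015 and 0.025 m), for 0.1 s.
At the end, for the whole second after the job is handed in: The top tray rests upright on the pan, centres within 15 mm, long sides within 0.2 rad (either way round). The other two are still nested (20 mm apart in height, within 5 mm), upright, each within 30 mm of its start (horizontal distance between tray_top_centre and pan_centre below 0.015 m and height (world z) of tray_top_centre between 0.092 and 0.1 m and angle between tray_top_centre's own z axis and vertical below 0.05 rad and angle between the x axis of tray_top_centre and the y axis of pan_centre, either way round below 0.2 rad and contact force between tray_top and balance above 0.3 N and linear speed of tray_top below 0.02 m/s and z of tray_middle_centre in the frame of tray_bottom_centre between 0.015 and 0.025 m and distance of each of tray_middle_centre, tray_bottom_centre from where it was at the start of the episode below 0.03 m and angle between each of tray_middle_centre, tray_bottom_centre's own z axis and vertical below 0.1 rad); the robot touches nothing.
It fails at once if the middle tray is dragged up by more than 12 mm (height (world z) of tray_middle_centre above 0.062 m).
It fails at once if the top tray falls freely (faster than 0.4 m/s while the fingers do not hold it, a drop of about 8 mm) (linear speed of tray_top above 0.4 m/s and contact force between the fingers and tray_top below 0.05 N).
It fails at once if the top tray is tipped by more than 0.6 rad (angle between tray_top_centre's own z axis and vertical above 0.6 rad).
It fails at once if a bystander (jar, beaker, bottle, calculator, bulb) is moved by more than 30 mm (distance of any of jar_centre, beaker, wash_bottle, calculator, pipette_bulb from where it was at the start of the episode above 0.03 m).
It also fails if it takes over 48 s, if anything falls off the work surface, if the arm or the gripper's body presses on something with over 40 N, if the wrist force passes 120 N, or if a joint passes its speed limit or range.

ROBOT

A 7-joint arm with a two-finger parallel gripper is mounted at the origin on the work surface. World frame = base frame: x ahead of the robot, y to its left, z up, the work surface at z = 0. Lengths are in m, angles in rad, forces in N, time in s.
With the tool pointing down it reaches from about 0.4 to 0.9 m from the base axis. Payload 5.5 kg.
Tool frame: the origin (TCP) lies midway between the tips of the shut fingers; the grasp point (between the pads) lies 19 mm behind it (manip.grip_depth is the distance from the TCP to the grasp point, in m); z points along the fingers, x is the direction in which the jaws open and shut, and the axes are right-handed (so a half turn about z gives the same grasp; the last joint's range is limited). The gripper opens to 92 mm and grips with 3 to 60 N. Pads are 19 mm wide; open, the fingers measure 130 mm over their backs; the gripper's body (75 mm by 190 mm) begins 47 mm behind the grasp point.
Start: joints at [1.575, 0.501, -0.427, 1.55, 0.221, 1.138, -0.21], TCP at [0.166, -0.628, 0.227] pointing down, gripper open.
Joint ranges: [-2.88, 2.88], [-0.31, 2.03], [-1.54, 1.56], [0.2, 2.42], [-1.41, 4.55], [0.19, 2.02], [-2.57, 2.57]. Speed limits (rad/s): [2.57, 2.57, 3.14, 3.14, 3.14, 3.14, 3.14].

INTERFACE

Orientations are given as a unit quaternion [x, y, z, w].
In Python, from bench import manip, effector, viewer gives the robot as it stands. Calls block until the motion is done:
- manip.move_pose(position, orientation): joint-space move of the TCP to a pose.
- manip.servo_line(position, ori=None, vel=0.15): straight line of the TCP; ori=None keeps the orientation; vel is the mean speed in m/s.
- manip.movej(angles): joint-space move.
- effector.open_jaws() and effector.close(f_grip=None): open the fingers fully, or close them until they stop; f_grip is the grip in N (None keeps the last).
- manip.sleep(seconds).
- manip.solve_ik(position, orientation): joint angles nearest the present ones, or None.
- viewer.get_image(name): name is "scene" or "top"; returns the picture (400x640x3 uint8, red, green, blue); there is no depth.
- viewer.get_calibration(name): a dict with "vfov" (degrees; the focal length in pixels is half the picture's height over the tangent of half this angle, whatever the lens; pixels are square), "cx", "cy" (the principal point, pixels), "eye" and "attitude" of the camera in the world. Camera axes: x right, y down, z forward; pixel columns grow to the right and rows downward; lengths in m; the calibration is good to about 2 mm. A picture is of the moment at which its call begins. get_calibration takes no time and is no camera call.
A pose or a line that the arm cannot do raises manip.PlanningError and nothing moves.
- manip.hand_in(): hands the job in, once; it reports no verdict.
Readings, each from a call of its own:
- manip.current_clock(): time.
- manip.current_q(): joint angles.
- manip.current_joint_velocities(): joint speeds.
- manip.current_tau(): joint torques, N m.
- manip.current_tool_pos(): TCP position.
- manip.current_tcp_rot(): TCP orientation.
- manip.current_force(): force on the tool from outside, world axes, zero at the start.
- manip.current_wrist_torque(): the same for the moment, N m.
- manip.current_finger_gap(): finger opening in m.
Only numpy, scipy, OpenCV 4.12 (cv2) and the standard library are available. Lean on these libraries where they do the work, as an engineer would, in place of code of your own. Each camera call takes 0.05 s, during which the arm holds its last target.

## Working session

There is one attempt and no reset: what is moved stays moved. The work goes in short steps, each a Python script; the robot and the scene stay as the last script left them, time stands still between calls to the robot, and variables do not carry over. Pictures are saved under pics/ and viewed, and the job is handed in when it is done.

```bash
mkdir -p pics; ls; python3 - <<'E'
from bench import manip, effector, viewer
import cv2
for n in("scene","top"):
    im=viewer.get_image(n); cv2.imwrite(f"pics/{n}0.png",im[:,:,::-1]); print(n,viewer.get_calibration(n))
print(manip.current_clock(),manip.current_tool_pos(),manip.current_tcp_rot(),manip.current_finger_gap(),manip.grip_depth)
E
```

```text
pics
scene {'vfov': 55.16291356276178, 'cx': 319.9278587384993, 'cy': 200.93359752893474, 'eye': array([1.09733283, 0.580317  , 0.66485227]), 'attitude': array([ 0.32074316,  0.84100292, -0.4054501 , -0.15952471])}
top {'vfov': 49.619715730279204, 'cx': 315.7278148146117, 'cy': 202.8606627664447, 'eye': array([0.52314083, 0.00826257, 1.12089806]), 'attitude': array([-0.6994624 ,  0.71344279, -0.02793325,  0.03116839])}
0.1 [ 0.16614322 -0.62775999  0.22578205] [ 7.92446973e-01 -6.09940188e-01 -6.67908935e-04 -5.61668498e-04] 0.09195492051005241 0.0188
```

View pics/scene0.png

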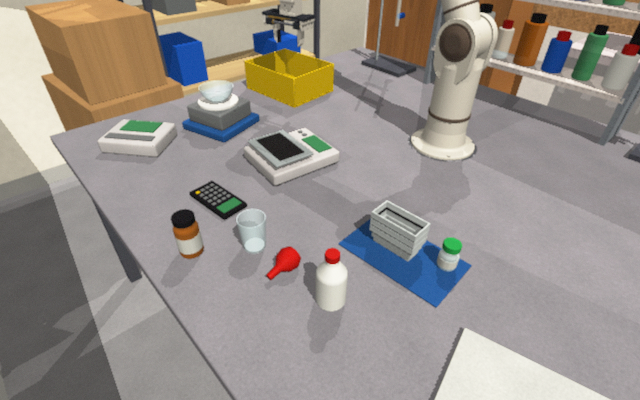

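View pics/top0.png

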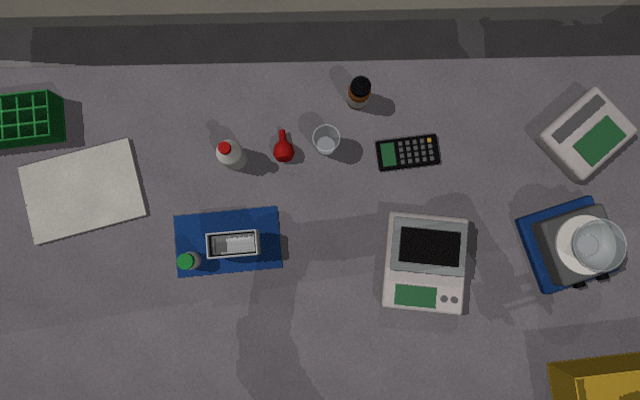

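```bash
cat > h.py <<'E'
import numpy as np, cv2
from scipy.spatial.transform import Rotation as R
from bench import manip, effector, viewer
def K(c): 
    f=200/np.tan(np.radians(c['vfov'])/2); return f
def cast(name,uv,z):
    c=viewer.get_calibration(name); f=K(c)
    uv=np.atleast_2d(uv).astype(float)
    d=np.c_[(uv[:,0]-c['cx'])/f,(uv[:,1]-c['cy'])/f,np.ones(len(uv))]
    d=R.from_quat(c['attitude']).apply(d); e=np.array(c['eye'])
    return e+d*((z-e[2])/d[:,2])[:,None]
def proj(name,P):
    c=viewer.get_calibration(name); f=K(c)
    p=R.from_quat(c['attitude']).inv().apply(np.atleast_2d(P)-c['eye'])
    return np.c_[c['cx']+f*p[:,0]/p[:,2],c['cy']+f*p[:,1]/p[:,2]]
def crop(im,x0,y0,x1,y1,s,fn):
    cv2.imwrite(fn,cv2.resize(im[y0:y1,x0:x1,::-1],None,fx=s,fy=s,interpolation=cv2.INTER_NEAREST))
E
python3 - <<'E'
from h import *
t=cv2.imread('pics/top0.png')[:,:,::-1]; s=cv2.imread('pics/scene0.png')[:,:,::-1]
a=cv2.resize(t[200:285,165:295],None,fx=6,fy=6,interpolation=0);cv2.imwrite('pics/c_t.png',a[:,:,::-1])
crop(s,335,195,475,300,5,'pics/c_s.png')
crop(t,375,205,480,320,5,'pics/c_b.png')
# balance pad and mat by mask
def quad(m):
    cs,_=cv2.findContours(m.astype(np.uint8),cv2.RETR_EXTERNAL,cv2.CHAIN_APPROX_NONE); c=max(cs,key=cv2.contourArea)
    return cv2.minAreaRect(c),cv2.contourArea(c)
g=t.max(2)
m=np.zeros(g.shape,bool); m[215:275,390:470]=g[215:275,390:470]<40
r,A=quad(m); print('pad',r,A); P=cast('top',cv2.boxPoints(r),0.07); print(P, P.mean(0)); print(np.linalg.norm(np.diff(P,axis=0),axis=1))
hb=(t[:,:,2].astype(int)-t[:,:,0]>40); m=np.zeros(g.shape,bool); m[200:285,165:295]=hb[200:285,165:295]
r,A=quad(m); print('mat',r,A); P=cast('top',cv2.boxPoints(r),0.004); print(P, P.mean(0)); print(np.linalg.norm(np.diff(P,axis=0),axis=1))
E
```

```text
pad ((429.7475280761719, 246.52476501464844), (60.100242614746094, 34.32878112792969), 5.710592269897461) 1949.5
[[ 0.46774205 -0.18347841  0.07      ]
 [ 0.54970854 -0.19466019  0.07      ]
 [ 0.5324136  -0.33863634  0.07      ]
 [ 0.45071327 -0.32654286  0.07      ]] [ 0.50014436 -0.26082945  0.07      ]
[0.08272568 0.14501119 0.08259054]
mat ((226.5742645263672, 241.24256896972656), (61.89131546020508, 105.37445068359375), 84.2894058227539) 5853.5
[[0.59094981 0.3875482  0.004     ]
 [0.61274881 0.11569013 0.004     ]
 [0.45430185 0.10179811 0.004     ]
 [0.43287335 0.37044486 0.004     ]] [0.52271846 0.24387033 0.004     ]
[0.27273065 0.15905479 0.26950001]
```

View pics/c_t.png

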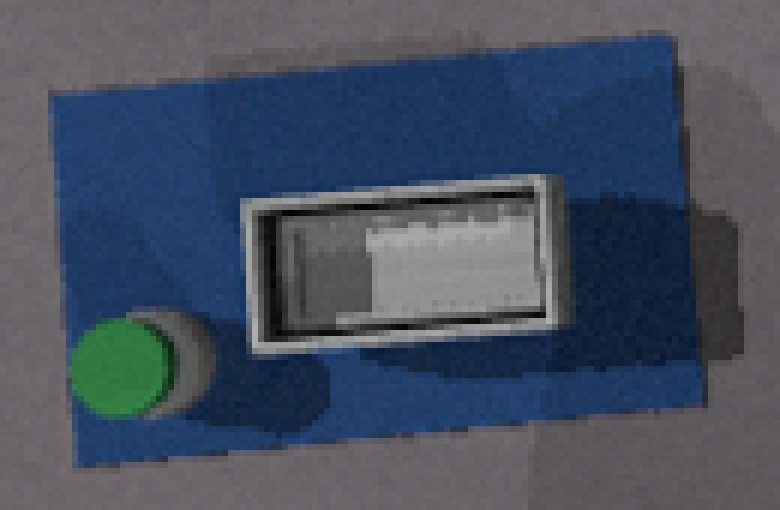

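View pics/c_s.png

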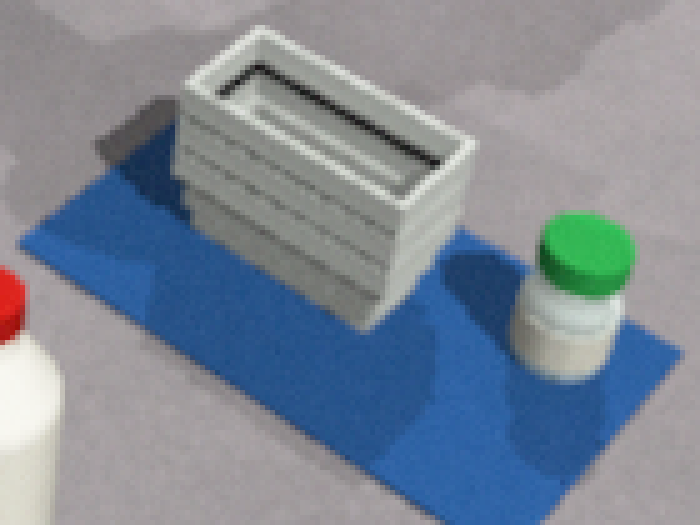

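View pics/c_b.png

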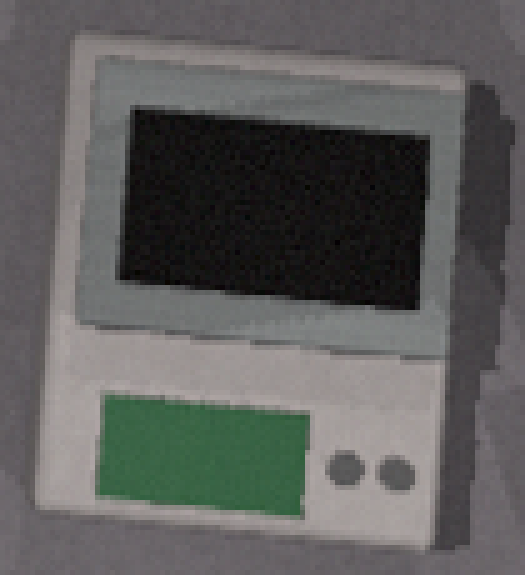

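```bash
python3 - <<'E'
from h import *
a=np.array([(241,200),(549,176),(558,328),(253,353)])/6+[165,200]-.5
b=np.array([(477,142),(402,208),(182,90),(260,27)])/5+[335,195]-.5
for n,u in(('top',a),('scene',b)):
    P=cast(n,u,.096); print(n,P.round(4),P.mean(0)); d=np.diff(np.r_[P,P[:1]],axis=0); print(np.linalg.norm(d,axis=1), np.degrees(np.arctan2(d[:,1],d[:,0])))
pc=np.array([.5,-.261,.07])
# scene pad
s=cv2.imread('pics/scene0.png')[:,:,::-1]
m=np.zeros(s.shape[:2],np.uint8); m[120:180,240:320]=s[120:180,240:320].max(2)<60
cs,_=cv2.findContours(m,0,1);c=max(cs,key=cv2.contourArea);q=cv2.approxPolyDP(cv2.convexHull(c),5,True)[:,0]
print(q); P=cast('scene',q,.07);print(P,P.mean(0)); 
# jar cap & others
t=cv2.imread('pics/top0.png')[:,:,::-1]
print(cast('top',[(185,261)],.074))
print('cur',R.from_quat(manip.current_tcp_rot()).as_matrix())
E
```

```text
top [[0.5432 0.2763 0.096 ]
 [0.5502 0.1547 0.096 ]
 [0.4906 0.1516 0.096 ]
 [0.4831 0.2715 0.096 ]] [0.5167684  0.21352595 0.096     ]
[0.12184517 0.05973372 0.12009804 0.0602198 ] [ -86.67867561 -177.06679082   93.54672319    4.59963095]
scene [[0.4809 0.2707 0.096 ]
 [0.541  0.2746 0.096 ]
 [0.5532 0.1587 0.096 ]
 [0.4897 0.1518 0.096 ]] [0.51621292 0.21396277 0.096     ]
[0.06021071 0.11657394 0.06382087 0.11922601] [   3.71603727  -83.99158332 -173.82318393   94.25020061]
[[258 140]
 [280 134]
 [302 151]
 [279 159]]
[[ 0.53047696 -0.33189866  0.07      ]
 [ 0.45514245 -0.31768716  0.07      ]
 [ 0.46957946 -0.19036963  0.07      ]
 [ 0.54852383 -0.19990544  0.07      ]] [ 0.50093068 -0.25996522  0.07      ]
[[0.47691376 0.32930211 0.074     ]]
cur [[ 2.55945043e-01 -9.66691262e-01 -3.73396451e-04]
 [-9.66689761e-01 -2.55945304e-01  1.70495401e-03]
 [-1.74373321e-03 -7.54159998e-05 -9.99998477e-01]]
```

```bash
cat >> h.py <<'E'
def q(th): 
    c,s=np.cos(th),np.sin(th); return R.from_matrix(np.array([[c,s,0],[s,-c,0],[0,0,-1]])).as_quat()
S=np.array([.5165,.2137]); TH=np.radians(4.2); P0=np.array([.5003,-.2605]); THP=np.radians(-7.1)
E
python3 - <<'E'
from h import *
p=manip.current_tool_pos()
print(manip.solve_ik([p[0],p[1],.36],manip.current_tcp_rot()))
for off in(0,np.pi):
  for pos,th in((np.r_[S,.3],TH),(np.r_[S,.079],TH),(np.r_[P0,.25],THP),(np.r_[P0,.105],THP)):
    s=manip.solve_ik(pos,q(th+off)); print(off,None if s is None else np.round(s,2))
E
```

```text
[ 1.58306767  0.41420756 -0.44717135  1.37486768  0.17740016  1.39381715
 -0.17444238]
0 [ 0.49  0.54 -1.29  1.68  0.54  1.34 -0.82]
0 [ 0.45  0.98 -1.31  1.88  1.04  1.19 -1.17]
0 [ 1.15  0.44 -0.93  1.73  0.38  1.16 -0.01]
0 [ 1.06  0.61 -0.82  1.86  0.56  0.92 -0.15]
3.141592653589793 [ 0.49  0.54 -1.29  1.68  0.54  1.34  2.32]
3.141592653589793 [ 0.45  0.98 -1.31  1.88  1.04  1.19  1.97]
3.141592653589793 [-0.2   0.37  0.8   1.78 -0.3   1.12 -2.56]
3.141592653589793 [ 0.04  0.51  0.5   1.89 -0.32  0.82 -2.55]
```

Use offset 0. Move above the stack, re-look from there.

```bash
python3 - <<'E'
from h import *
p=manip.current_tool_pos()
manip.servo_line([p[0],p[1],.36],vel=.2)
manip.move_pose([*S,.30],q(TH))
manip.servo_line([*S,.15],vel=.15)
for n in("scene","top"):
    im=viewer.get_image(n); cv2.imwrite(f"pics/{n}1.png",im[:,:,::-1])
print(manip.current_clock(),manip.current_tool_pos(),manip.current_force(),manip.current_finger_gap())
E
```

```text
5.3583 [0.51715129 0.21407983 0.15102904] [-0.04526661 -0.00304945  0.3822417 ] 0.09193876342830481
```

View pics/scene1.png

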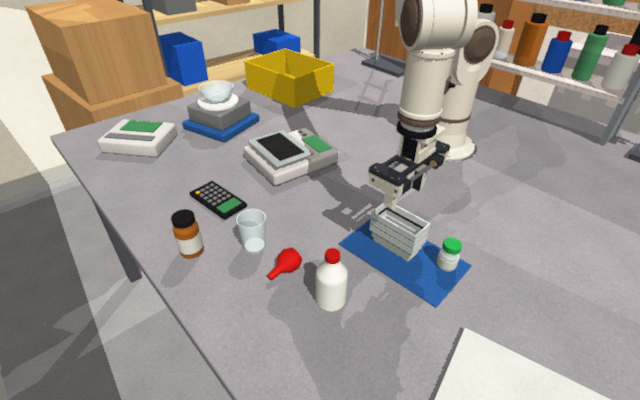

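View pics/top1.png

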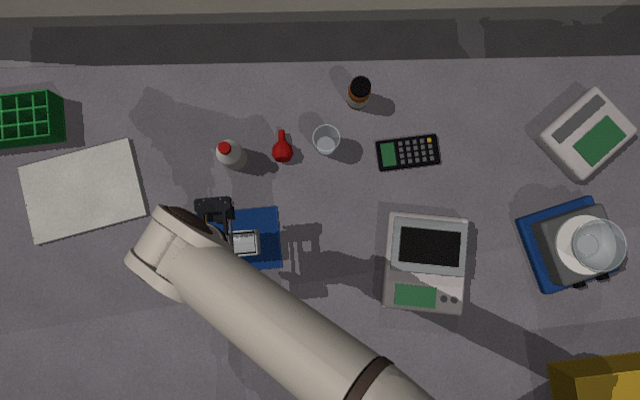

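The gripper sits over the stack at scene (395,190), its jaws across the short side, and nothing has been disturbed. I'll descend and grip.

```bash
python3 - <<'E'
from h import *
manip.servo_line([*S,.10],vel=.1)
manip.servo_line([*S,.0795],vel=.05); manip.sleep(.3)
print(manip.current_tool_pos(),manip.current_force(), R.from_quat(manip.current_tcp_rot()).as_matrix()[:,2])
im=viewer.get_image("scene"); crop(im,335,140,475,260,5,'pics/s2.png')
print(manip.current_clock())
E
```

```text
[0.51664573 0.21375704 0.07972901] [ 0.50141929 -0.00314224  0.58753389] [ 3.83846225e-04  7.52372540e-05 -9.99999924e-01]
6.9167
```

View pics/s2.png

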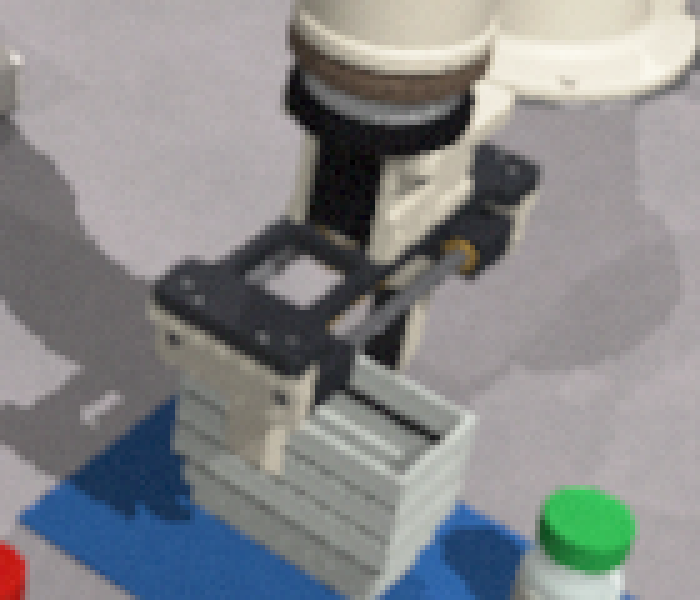

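The fingers straddle the top tray, with the near tip at crop (270,470), just about at the first groove. Close, then lift 8 mm and check.

```bash
python3 - <<'E'
from h import *
effector.close(f_grip=20); manip.sleep(.2)
p=manip.current_tool_pos(); print(manip.current_finger_gap(),p,manip.current_force())
manip.servo_line([p[0],p[1],p[2]+.008],vel=.02); manip.sleep(.2)
print(manip.current_finger_gap(),manip.current_tool_pos(),manip.current_force(),manip.current_wrist_torque(),manip.current_clock())
im=viewer.get_image("scene"); crop(im,335,140,475,260,5,'pics/s3.png')
E
```

```text
0.059994837749949466 [0.5165162  0.21372147 0.07949551] [0.7266908  0.22551901 0.52381792]
0.059537503724846494 [0.51642132 0.21362767 0.08738173] [-0.47578787  0.25781768 -1.41791079] [-0.06307856 -0.0843935   0.02642807] 8.475
```

View pics/s3.png

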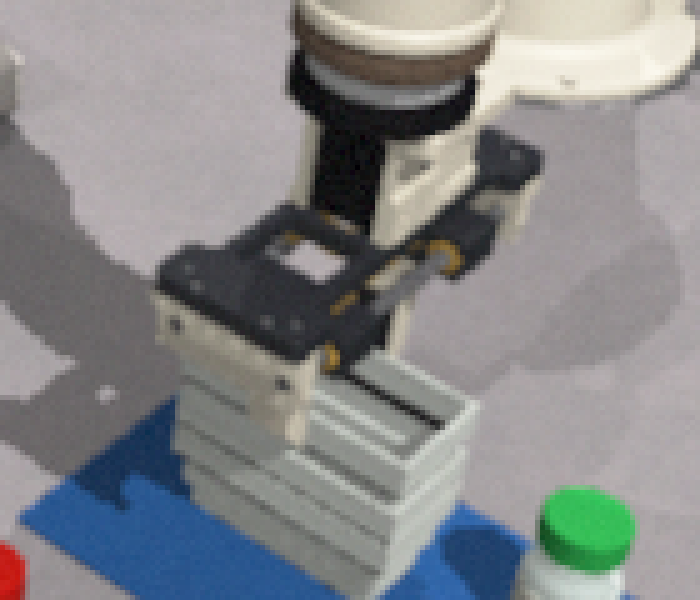

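The force change is about −1.9 N, so one tray, and a wider gap now shows under the top tray only. Lift out.

```bash
python3 - <<'E'
from h import *
p=manip.current_tool_pos()
manip.servo_line([S[0],S[1],.135],vel=.05)
print(manip.current_force())
manip.servo_line([S[0],S[1],.21],vel=.12); manip.sleep(.3)
print(manip.current_finger_gap(),manip.current_tool_pos(),manip.current_force(),manip.current_wrist_torque(),manip.current_clock())
im=viewer.get_image("scene"); crop(im,335,100,475,270,4,'pics/s4.png')
E
```

```text
[-0.33703025  0.70235076 -1.60473105]
0.05935601906785111 [0.51616992 0.21359592 0.20941176] [-1.04872447  0.26813777 -1.50492324] [-0.05926564 -0.09701973  0.00996345] 10.7
```

View pics/s4.png

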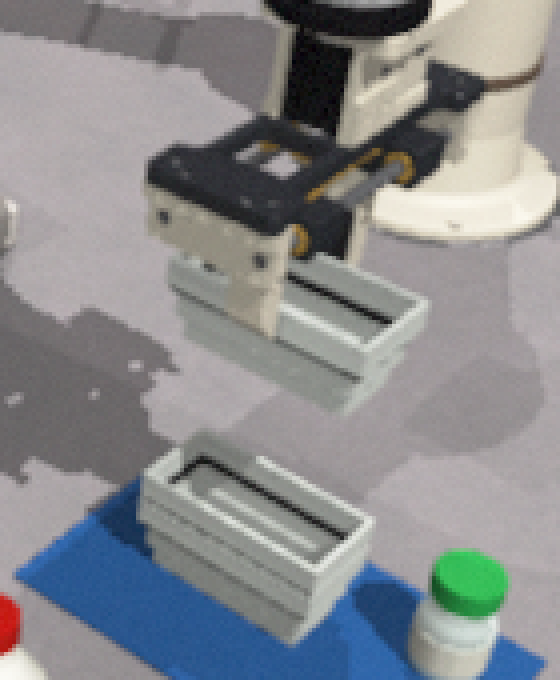

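One tray is lifted and the other two are still nested. I'll check the tray's offset in the hand from the visible rim corners at (430,300), (362,350) and (168,262).

```bash
python3 - <<'E'
from h import *
u=np.array([(430,299),(362,350),(168,261)])/4+[335,100]-.5
P=cast('scene',u,.2259); print(P); c=(P[0]+P[2])/2; print('centre',c,np.linalg.norm(np.diff(P,axis=0),axis=1)); t=manip.current_tool_pos(); d=P[1]-P[2]; print(c-t, np.degrees(np.arctan2(d[1],d[0])), np.degrees(np.arctan2(*R.from_quat(manip.current_tcp_rot()).as_matrix()[[1,0],0])))
print(proj('scene',[[*(S+60e-3*np.array([-.073,.997])*1+30e-3*np.array([.997,.073])),.2259]]), u)
E
```

```text
[[0.47831654 0.26938975 0.2259    ]
 [0.5408711  0.27278663 0.2259    ]
 [0.55204339 0.15762514 0.2259    ]]
centre [0.51517997 0.21350745 0.2259    ] [0.06264672 0.11570215]
[-0.00107144 -0.00014662  0.01634599] 95.54116330815054 4.209393110942745
[[425.89073569 187.90372042]] [[442.   174.25]
 [425.   187.  ]
 [376.5  164.75]]
```

Offset is within 1 px, so carry it across.

```bash
python3 - <<'E'
from h import *
manip.servo_line([*P0,.21],q(THP),vel=.12)
manip.servo_line([*P0,.15],vel=.1); manip.sleep(.4)
print(manip.current_finger_gap(),manip.current_tool_pos(),manip.current_force(),manip.current_clock())
for n in("scene","top"):
    im=viewer.get_image(n); cv2.imwrite(f"pics/{n}5.png",im[:,:,::-1])
crop(im,350,190,490,320,5,'pics/t5.png')
crop(viewer.get_image("scene"),220,70,360,190,5,'pics/s5.png')
E
```

```text
0.05981974321702145 [ 0.50042197 -0.26065695  0.15029302] [ 0.13888209  0.08512582 -1.30722823] 16.0
```

View pics/s5.png

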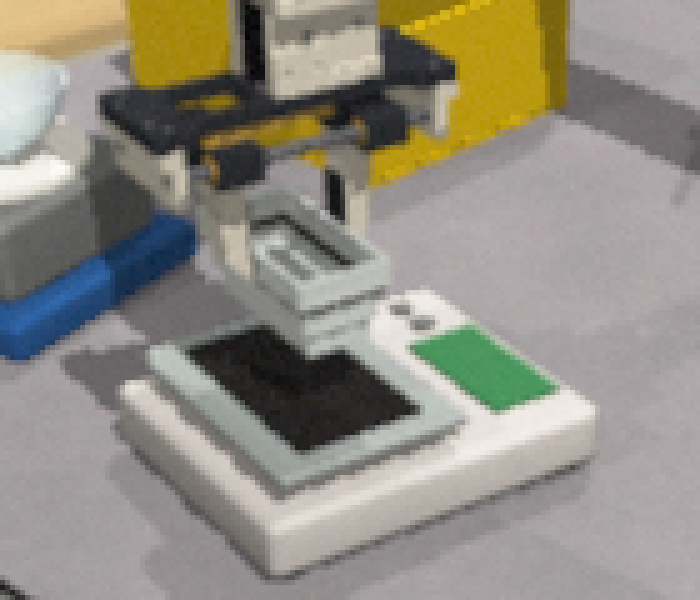

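View pics/t5.png

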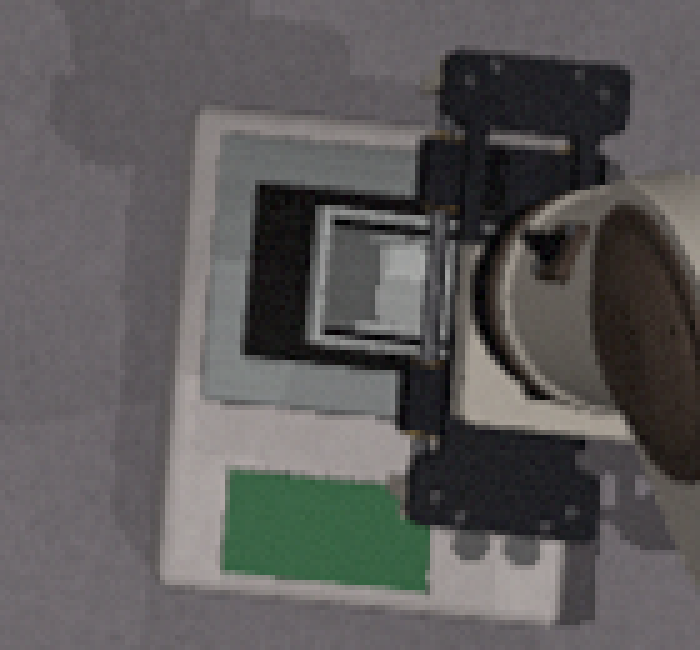

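The tray is upright and parallel to the pad, in both the scene and top crops. Lower until contact.

```bash
python3 - <<'E'
from h import *
manip.servo_line([*P0,.111],vel=.06); manip.sleep(.3)
f0=manip.current_force()[2]; z=.111; print(f0)
while z>.1025:
    z-=.001; manip.servo_line([*P0,z],vel=.02); manip.sleep(.15)
    f=manip.current_force()[2]; print(round(z,4),manip.current_tool_pos()[2].round(5),round(f,2))
    if f-f0>2.5: break
print(manip.current_clock(),manip.current_finger_gap())
crop(viewer.get_image("scene"),220,70,360,190,5,'pics/s6.png')
E
```

```text
-1.8858675765260724
0.11 0.11002 -1.29
0.109 0.109 -0.83
0.108 0.10801 -2.12
0.107 0.10701 -1.11
0.106 0.10599 -1.4
0.105 0.1055 7.38
19.65 0.06013468842861183
```

View pics/s6.png

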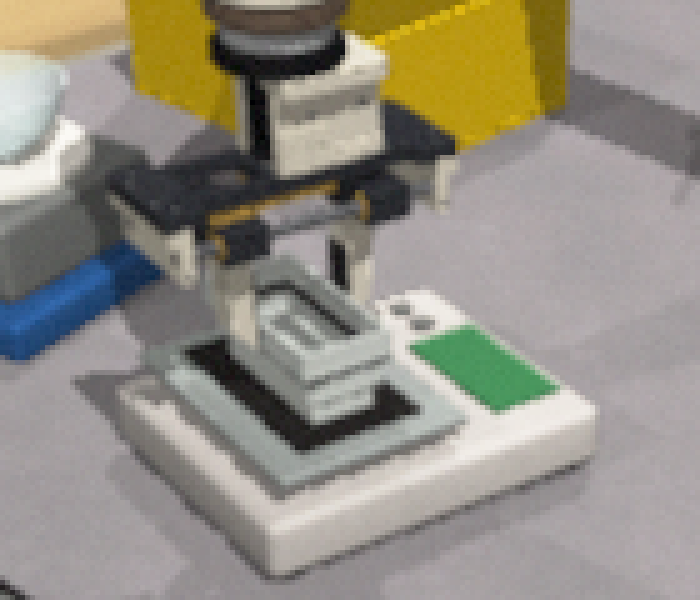

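Contact came at TCP z = 0.1055, exactly as predicted, and the tray sits on the pad. Release, retreat straight up and clear the view.

```bash
python3 - <<'E'
from h import *
p=manip.current_tool_pos()
effector.open_jaws(); manip.sleep(.2)
print(manip.current_finger_gap(),manip.current_force())
manip.servo_line([p[0],p[1],.18],vel=.06)
manip.servo_line([p[0],p[1],.33],vel=.2)
try: manip.move_pose([.45,-.02,.33],q(THP))
except manip.PlanningError as e: print(e)
manip.sleep(.3)
for n in("scene","top"):
    im=viewer.get_image(n); cv2.imwrite(f"pics/{n}7.png",im[:,:,::-1])
print(manip.current_clock(),manip.current_tool_pos())
a=cv2.imread('pics/top7.png')[195:325,360:490];cv2.imwrite('pics/t7.png',cv2.resize(a,None,fx=4.5,fy=4.5,interpolation=0))
E
```

```text
0.09164422997882923 [-0.78086431  0.17310582  0.21715426]
24.2833 [ 0.45018276 -0.02037373  0.33001845]
```

View pics/t7.png

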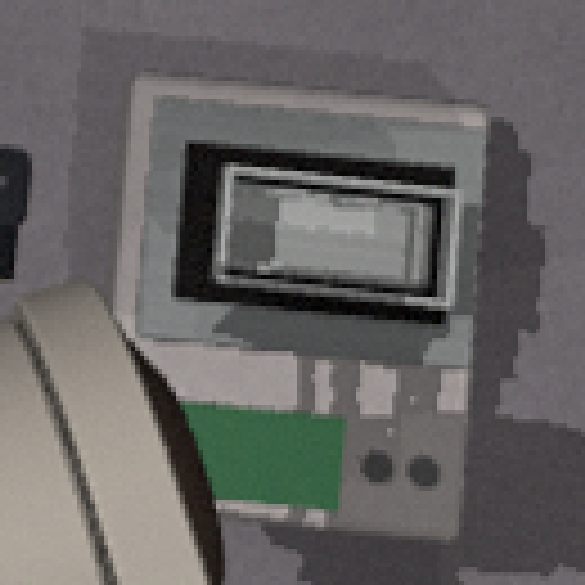

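View pics/scene7.png

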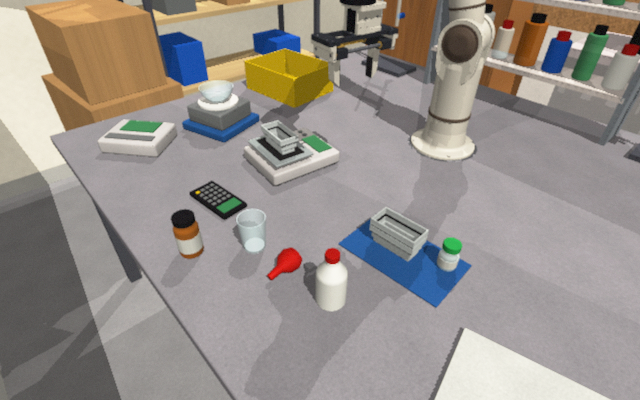

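```bash
python3 - <<'E'
from h import *
u=np.array([(227,162),(463,190),(454,307),(214,281)])/4.5+[360,195]-.5
P=cast('top',u,.122); print(P.mean(0),P.mean(0)[:2]-P0); d=np.diff(P,axis=0); print(np.linalg.norm(d,axis=1),np.degrees(np.arctan2(d[:,1],d[:,0])))
print(cast('scene',np.array([[397,209.5]])-.5,.076)) 
manip.hand_in()
E
```

```text
[ 0.50054761 -0.25940079  0.122     ] [0.00024761 0.00109921]
[0.12094725 0.05959077 0.12227221] [-97.90296598 172.87031909  82.7325786 ]
[[0.47766855 0.17607407 0.076     ]]
the job is handed in; nothing more can be done
```

I moved the top tray from the stack to the middle of the balance pad, let go of it and handed the job in. The hand-in gave no verdict.

**Lift:** I gripped the top band at 20 N and lifted straight up. The force reading changed by about 1.9 N, which matches one tray. The pictures showed the other two still nested on the mat.

**Placing:** I lowered the tray until it touched the pad, which happened at the expected height, then opened the fingers and backed off.

**Last checks:**
- **Position:** in the top view the tray's rim is about 1 mm from the pad centre I measured at the start.
- **Angle:** the long sides agree within about 1° (limit 0.2 rad).
- **Other things:** by eye in the last scene picture, the two trays, jar, beaker, bottle, calculator and bulb stand where they were. I did not measure these.
- **Time and contact:** the clock read about 24 s of the 48 s allowed, and the arm was clear of everything.

No check failed. I ran one extra check on the remaining stack's position just before handing in, but I used a rough, unverified pixel, so its result says nothing either way.

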